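# Hang the keyhole caddy on the shoulder screw and lock it

### The arm

A 6-joint arm with a two-finger parallel gripper is mounted at the origin on a cart in front of the work surface, level with it; the furniture and walls round the work are solid. World frame = base frame: x ahead of the robot, y to its left, z up, the work surface at z = 0. Lengths are in mm, angles in rad, forces in N, time in s.
With the tool pointing down it reaches from about 300 to 875 mm from the base axis. Payload 6.4 kg.
Tool frame: the origin (TCP) lies midway between the tips of the shut fingers; the grasp point (between the pads) lies 19 mm behind it; z points along the fingers, y is the line along which they close (so a half turn about z gives the same grasp; the last joint's range is limited). The gripper opens to 85 mm and grips with 20 to 120 N. Pads are 22 mm wide; open, the fingers measure 114 mm over their backs; the gripper's body (76 mm by 85 mm) begins 54 mm behind the grasp point. The pads swing forward as they close: fully open they stand 13 mm farther back than shut.
Start: joints at [-1.397, 0.181, 1.607, -0, 1.354, -0.206], TCP at [213.189, -534.033, 231.288] pointing down, gripper open.
Joint ranges: [-2.99, 2.99], [-0.89, 2.07], [0.3, 2.58], [-1.14, 4.28], [0, 2.63], [-3.12, 3.12]. Speed limits (rad/s): [2.57, 2.57, 3.01, 3.14, 3.14, 3.14].

### API

Orientations are given as a unit quaternion [x, y, z, w].
In Python, from cell import sense, grab_frame, calibration, hand_in, search_frame, trace, mark_of gives the robot as it stands.
- The arm moves only by the tool servo_tool, never from a script. Its argument "steps" is a list of rows, each a list of 3 entries, a list of its own where there are three numbers: the shift along the tool's x, y, z in m, then the turn, a rotation vector about the tool's x, y, z in degrees, then the closure, from 0 (fully open) to 1 (shut). A call has 1 to 12 rows; each row is the pose to reach, as a shift and turn from the pose commanded when the call began, along the tool's axes at that moment; what a row does not reach only later rows make up. A row lasts 1/10 s, in which the tool goes at most 50 mm and 8.59 degrees, less where a joint would pass 70% of its speed; a pose out of reach is approached as far as the arm can. A call with a gripper value outside its range is refused whole. The fingers move at their own pace and stop on an object; "squeeze" is the grip in N (left out, the last holds). Time passes only in rows, so rows that repeat a pose let the fingers close. It gives the time, the measured TCP pose, the force, the opening and the grip force at its end, in the units of the state.
- sense(): the state, without advancing time (a new reading comes with each control period).
- grab_frame(name): name is "side" or "top"; returns (picture, depth): 400x640x3 uint8, blue, green, red; 400x640 float32, mm along the optical axis (not along the pixel's ray), 0 where there is no reading.
- calibration(name): a dict with "mtx" (3x3 intrinsics, pixels), "extrinsics" (4x4, takes a point from camera to world coordinates). Camera axes: x right, y down, z forward; pixel columns grow to the right and rows downward; lengths in mm; the calibration is good to about 2 mm. A picture is of the moment at which its call begins. calibration takes no time and is no camera call.
- hand_in(): hands the job in; it is judged then, once.
Trained networks look in the newest picture that a camera, given by its name, has taken for a name from the list of things; names that differ only in an ending like _2 or _b are one class to them, and where a whole thing is asked for, a point or a joint stands for the part that bears it (a point fixed in the world has none). Each returns a list of dicts, best first, with "score" (0 to 1); they miss things now and then, are a little off and sometimes report something else, mostly with a low value. They report only what shows in the picture. A call takes as long as a camera call. They do not tell look-alikes from the thing itself.
- search_frame(camera, thing): "at" ([column, row] as shares, 0 to 1, of the picture: columns of its width, rows of its height, amid what is visible of it).
- trace(camera, thing): "pixels" (400x640 bool, what is visible of it) and "at" ([column, row] as shares, 0 to 1, of the picture: columns of its width, rows of its height, amid what is visible of it).
- mark_of(camera, thing): "at" ([column, row] as shares, 0 to 1, of the picture: columns of its width, rows of its height: a listed point, or the origin of a listed thing).
The state is a dict: "time": time; "joints": joint angles; "qvel": joint speeds; "joint_efforts": joint torques, N m; "ee_pos": TCP position; "tool_rot": TCP orientation; "wrist_force": force on the tool from outside, world axes, zero at the start; "torque": the same for the moment, N m; "gripper_width": finger opening in mm; "gripper_force": force on a finger pad.
Only numpy, scipy, OpenCV 4.12 (cv2) and the standard library are available. Lean on these libraries where they do the work, as an engineer would, in place of code of your own. Each camera call takes 0.05 s, during which the arm holds its last target. There are 200 camera calls.

### The job

Hang the blue caddy on the upright white panel: feel for the panel's screw with the keyhole in the caddy's back plate, let the screw head pass through the round hole, then pull the caddy down past its spring catch until the screw is fully home in the slot and the red flag has risen. Work gently, never press the caddy hard on the panel or the screw, leave the caddy hanging by itself, and leave the other things on the worktop where they stand.

Things in the scene. Friction and masses are not known exactly. Their poses are not given: they have to be found in the camera images.
- caddy: Blue open caddy with a tall back plate, loose, 190 to 290 g; stands upright at the start. Origin: centre of its underside; z up, +x towards its back plate. 76 mm deep (x), 96 mm wide (y), tray walls 45 mm high; back plate 4 mm thick, 131 mm tall, its rear face at x = +38 mm. Hung, its +x points along the panel's +x and its rear face lies on the panel.
- grip (a point): Point in the caddy's black upright grip, caddy frame (-15, 0, 100) mm, same axes. The grip is 30 mm long in x (-30 to 0), 12 mm thick in y and reaches from z = 46 to its top at z = 120 mm; pinch its 12 mm from above, jaws closing along the caddy's y.
- keyhole (a point): Centre of the keyhole's round entry hole, 22 mm wide, on the back plate's rear face: caddy frame (38, 0, 93) mm, axes as the caddy. A slot 9 mm wide runs up from it.
- slot_end (a point): Where the screw's centre lies when fully home in the slot, on the rear face: caddy frame (38, 0, 115) mm, so the caddy is pulled down 22 mm from the hole's centre. On the way, at z = 106 mm, a sprung steel catch in the slot's edge lets the shank pass only when the caddy is pulled down with about 3 to 7 N besides its own weight.
- panel: White upright panel, fixed, 200 mm wide, 10 mm thick, top 195 mm above the worktop; its dark foot is 12 mm high and reaches 6 mm in front of the panel. Origin: on the worktop under the middle of the front face; the front face is its plane x = 0, -x points out of it towards the robot, z up. Contact forces over 40 N in all would spoil panel or screw.
- screw_range (a point): Middle of the panel's vertical slot (on the front face, y = 0, 165 mm up), axes as the panel; NOT the screw itself. The steel screw stands out of the face on this centre line, clamped firmly at a height from 18 mm below to 18 mm above this point, different each time and not measured. Shank 6 mm thick, head 14 mm wide; the head's back is 6 mm, its front 11 mm from the face.
- flag (a joint): Red indicator flag at the top of the caddy's back plate, m: 0 = down; the shank pushes it up at the end of the slot, about 0.005 when the screw is fully home. Very light spring (below 0.5 N).
- dropper: Bystander: amber dropper bottle, 33 mm wide, 102 mm tall, loose. Origin: centre of its underside.
- buds: Bystander: clear tub of cotton buds, 77 mm wide, 80 mm tall, loose. Origin: centre of its underside.
- dish: Bystander: petri dish with lid, 58 mm wide, 15 mm high, loose. Origin: centre of its underside.
- tape: Bystander: roll of tape lying flat, 104 mm wide, 25 mm high, loose. Origin: centre of its underside.
Not all that is in view belongs to the job. Leave any orange look-alike of the caddy alone.

How it is judged (in metres and radians):
On the way, in this order (a step that is already met when the one before it is completed fails the run):
1. the caddy is lifted off the worktop (height (world z) of caddy above 0.025 m), for 0.2 s.
2. the screw is fully home in the slot: flag up, back plate against the panel (value of joint flag above 0.0035 m and x of caddy in the frame of panel above -0.043 m and height (world z) of caddy above 0.025 m), for 0.1 s.
At the end, for the whole second after the job is handed in: The caddy hangs by itself on the screw, at rest, clear of the worktop (underside above 25 mm): flag up by more than 3.5 mm (screw fully home), back plate on the panel within 5 mm and 0.12 rad, upright within 0.12 rad, centred on the panel within 12 mm (all of step 2 and x of caddy in the frame of panel below -0.034 m and y of caddy in the frame of panel between -0.012 and 0.012 m and angle between caddy's own z axis and vertical below 0.12 rad and angle between the x axis of caddy and the x axis of panel, either way round below 0.12 rad and linear speed of caddy below 0.02 m/s); the robot touches nothing.
It fails at once if the caddy is pressed on the panel or the screw with more than 40 N (contact force between caddy and panel above 40 N).
It fails at once if a bystander (dropper bottle, bud tub, petri dish, tape) is moved by more than 20 mm (distance of any of dropper, buds, dish, tape from where it was at the start of the episode above 0.02 m).
It also fails if it takes over 56 s, if anything falls off the work surface, if the arm or the gripper's body presses on something with over 40 N, if the wrist force passes 120 N, or if a joint passes its speed limit or range.

## Working session

There is one attempt and no reset: what is moved stays moved. The work goes in short steps, Python scripts to look and compute and a tool call to move; the robot and the scene stay as the last step left them, time stands still between calls to the robot, and variables do not carry over. Pictures are saved under pics/ and viewed, at most 10 in all, crops included, and the job is handed in when it is done.

Besides the shell and the picture viewer there is one more tool, called after "Emit:" as a command line: name --argument value ..., lists and objects as JSON in quotes. servo_tool: Moves the arm, as the interface text tells. Its arguments: {"type":"object","properties":{"steps":{"type":"array","items":{"type":"array"}},"squeeze":{"type":"number"}},"required":["steps"]}

```bash
mkdir -p pics; cat > h.py <<'E'
import numpy as np, cv2
from cell import *
def world(cam,u,v,d):
    c=calibration(cam);K=np.array(c["mtx"]);T=np.array(c["extrinsics"])
    p=np.stack([(u-K[0,2])/K[0,0]*d,(v-K[1,2])/K[1,1]*d,d,np.ones_like(d)],-1)
    return (p@T.T)[...,:3]
def cloud(cam,depth):
    v,u=np.mgrid[0:400,0:640].astype(float)
    return world(cam,u,v,depth.astype(float))
E
python3 - <<'E'
from h import *
for c in("side","top"):
    im,d=grab_frame(c);cv2.imwrite(f"pics/{c}0.png",im);np.savez(f"{c}0.npz",im=im,d=d)
    print(c,np.round(calibration(c)["extrinsics"],3).tolist(),np.array(calibration(c)["mtx"]).tolist())
    for t in("caddy","panel","dropper","buds","dish","tape","grip","keyhole","screw_range"):
        print(t,[(np.round(np.array(r["at"])*[640,400]),round(r["score"],2)) for r in mark_of(c,t)][:3])
print(sense())
E
```

```text
side [[0.978, -0.112, 0.177, 338.122], [-0.208, -0.418, 0.884, -818.666], [-0.025, -0.901, -0.432, 564.546], [0.0, 0.0, 0.0, 1.0]] [[390.32427639638274, 0.0, 325.0918956816758], [0.0, 390.32427639638274, 210.89732383170434], [0.0, 0.0, 1.0]]
caddy [(array([299., 358.]), 0.94), (array([274., 273.]), 0.67)]
panel [(array([357., 245.]), 0.58)]
dropper [(array([423., 283.]), 0.72), (array([358., 192.]), 0.59)]
buds [(array([306., 204.]), 0.61)]
dish [(array([299., 220.]), 0.55)]
tape [(array([299., 221.]), 0.62), (array([346., 196.]), 0.51)]
grip [(array([319., 267.]), 0.94), (array([292., 318.]), 0.74), (array([265., 238.]), 0.62)]
keyhole [(array([341., 256.]), 0.92), (array([282., 242.]), 0.92), (array([303., 302.]), 0.73)]
screw_range [(array([359., 193.]), 0.59)]
top [[-0.012, -0.986, 0.167, 269.055], [-1.0, 0.009, -0.02, 97.289], [0.018, -0.167, -0.986, 1624.165], [0.0, 0.0, 0.0, 1.0]] [[498.48759284579216, 0.0, 329.7381431400053], [0.0, 498.48759284579216, 198.43892234619148], [0.0, 0.0, 1.0]]
caddy [(array([436., 243.]), 0.75), (array([343., 252.]), 0.65), (array([387., 220.]), 0
[... 425 characters left out ...]
.0, 'joints': array([-1.39730941e+00,  1.80771017e-01,  1.60697640e+00, -3.86669595e-06,
        1.35380300e+00, -2.06317864e-01]), 'qvel': array([ 0.00091717, -0.00230548, -0.00067652, -0.00072278, -0.00057273,
        0.00165961]), 'joint_efforts': array([ 1.58611321e-06, -4.44847691e+01, -3.51685345e+01, -2.19742615e-04,
        6.46425578e-04,  6.93484310e-06]), 'ee_pos': array([ 213.18536246, -534.0487541 ,  231.31619293]), 'tool_rot': array([ 9.82022586e-01,  1.88763450e-01, -2.23445643e-06,  2.10869794e-05]), 'wrist_force': array([ 0.71224264,  0.96057839, -0.22164621]), 'torque': array([-0.01598801, -0.04634674,  0.02783366]), 'gripper_force': 0.0, 'gripper_width': 85.53408711356364}
```

View pics/side0.png

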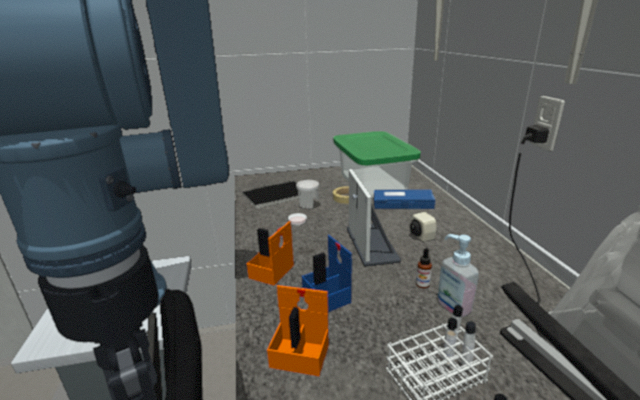

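View pics/top0.png

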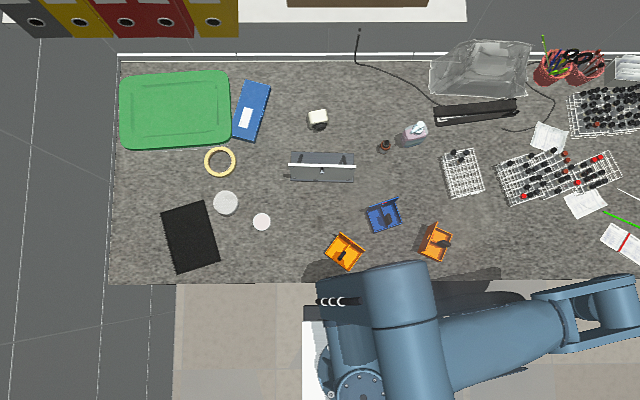

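The blue caddy is at about (385,215) in the top view and (330,275) in the side view. The two orange look-alikes are at top (343,250) and (436,242), side (272,252) and (299,330). Only the blue one fits the description. The panel is at top (320,165) and side (362,220). I'll confirm this in a crop and measure.

```bash
python3 - <<'E'
from h import *
a=np.load("top0.npz");s=np.load("side0.npz")
c1=cv2.resize(a["im"][130:260,270:450],None,fx=3,fy=3,interpolation=2)
c2=cv2.resize(s["im"][150:320,240:400],None,fx=2.3,fy=2.3,interpolation=2)
h=max(c1.shape[0],c2.shape[0]);o=np.zeros((h,540+c2.shape[1],3),np.uint8);o[:c1.shape[0],:540]=c1;o[:c2.shape[0],540:]=c2
if o.shape[1]>800:o=cv2.resize(o,(800,int(h*800/o.shape[1])))
cv2.imwrite("pics/crop1.png",o)
for n,f,box in(("top",a,(350,185,420,250)),("side",s,(295,230,360,315))):
    P=cloud(n,f["d"]);hsv=cv2.cvtColor(f["im"],cv2.COLOR_BGR2HSV)
    m=cv2.inRange(hsv,(100,100,40),(130,255,255))>0
    w=np.zeros_like(m);w[box[1]:box[3],box[0]:box[2]]=1;m&=w&(f["d"]>0)
    p=P[m];print(n,m.sum(),"min",p.min(0),"max",p.max(0))
    hi=p[(p[:,2]>60)&(p[:,2]<140)]; print(" plate n",len(hi),hi.mean(0),"zmax pct",np.percentile(p[:,2],[50,90,98]))
    if len(hi)>5:
        x=hi[:,:2]-hi[:,:2].mean(0);u,sv,vt=np.linalg.svd(x);print(" dir",vt[0],np.degrees(np.arctan2(vt[0,1],vt[0,0])),"ext",np.ptp(x@vt[0]),np.ptp(x@vt[1]))
    lo=p[(p[:,2]<60)]; 
    print(" rect all",cv2.minAreaRect(p[:,:2].astype(np.float32)))
    # black grip
    g=(f["im"].max(2)<45)&w&(f["d"]>0)&(P[...,2]>60);q=P[g]
    if len(q)>3: print(" grip",len(q),q.mean(0),q.min(0),q.max(0), cv2.minAreaRect(q[:,:2].astype(np.float32)))
    b=(285,145,360,185) if n=="top" else (340,165,380,262)
    w=np.zeros_like(m);w[b[1]:b[3],b[0]:b[2]]=1
    g=w&(P[...,2]>60)&(P[...,2]<215)&(f["d"]>0);q=P[g];print(" panel",len(q),q.mean(0),q.min(0),q.max(0),cv2.minAreaRect(q[:,:2].astype(np.float32)))
    t=q[q[:,2]>180];
    if len(t)>5:print("  top",len(t),t.mean(0),cv2.minAreaRect(t[:,:2].astype(np.float32)))
E
```

```text
top 501 min [ 430.31789203 -161.31304185   -8.50785208] max [525.65563657 -51.83134255 136.56503855]
 plate n 55 [ 512.59890539 -103.46762609  120.2433895 ] zmax pct [  4.73433933  81.89328594 133.47682438]
 dir [-0.31451777  0.94925158] 108.33170475056505 ext 91.68895839535116 40.294836146549926
 rect all ((479.19390869140625, -111.70083618164062), (76.11127471923828, 102.98658752441406), 17.782546997070312)
 panel 876 [609.60576446  92.67159186 145.96315318] [595.05123338  -7.40358247  60.18977441] [667.78646441 191.6645692  204.60325425] ((630.5382690429688, 91.5885009765625), (199.1761474609375, 71.04666900634766), 88.62933349609375)
  top 294 [610.14620137  92.66496574 192.73257756] ((611.184326171875, 91.42594146728516), (198.0118865966797, 12.85318660736084), 87.97888946533203)
side 1670 min [ 426.99539882 -162.80232467   -0.63955399] max [526.82328985 -50.97680992 132.28147379]
 plate n 578 [ 510.53252863 -102.69958484   95.22409012] zmax pct [ 43.62490573 110.1599573  128.78871447]
 dir [ 0.31251324 -0.9499134 ] -71.7892445766388 ext 98.25426557687058 42.16213059054587
 rect all ((476.5487060546875, -109.61840057373047), (77.16268920898438, 101.95538330078125), 17.412376403808594)
 grip 311 [ 456.27823469 -130.38273615   93.21156773] [ 386.06968176 -291.35438456   60.10215331] [ 474.73386564 -113.7000456   121.01081333] ((420.66796875, -198.04330444335938), (197.91294860839844, 24.89345932006836), 63.562217712402344)
 panel 1853 [631.38166519 132.41111489 123.10857073] [ 511.39608948 -144.96742843   60.13817857] [775.67121648 603.53643255 196.41689568] ((663.2284545898438, 216.29307556152344), (768.6779174804688, 124.58561706542969), 74.8246078491211)
  top 232 [608.6541534   72.8351323  190.75851517] ((611.248291015625, 88.24270629882812), (200.21009826660156, 11.586450576782227), 87.33907318115234)
```

View pics/crop1.png

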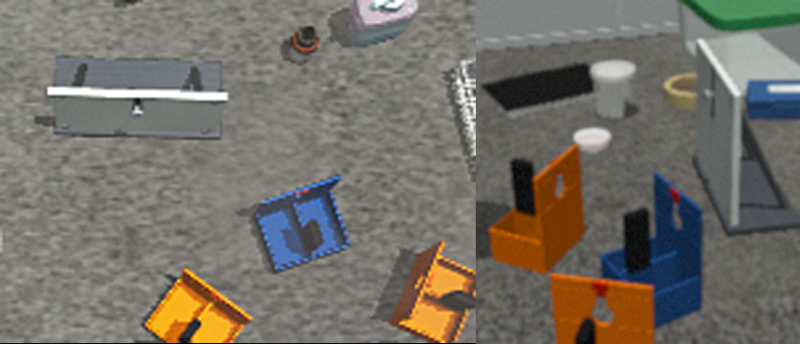

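The crop shows the blue caddy, with black grip, red flag and keyhole, standing between the two orange look-alikes. The panel's screw shows at crop (137,105) and (707,93).

```bash
python3 - <<'E'
from h import *
a=np.load("top0.npz");s=np.load("side0.npz")
from scipy.optimize import least_squares
for n,f in(("top",a),("side",s)):
    P=cloud(n,f["d"]);ok=f["d"]>0
    # panel top strip line fit
    m=ok&(P[...,2]>(188))&(P[...,2]<210)&(P[...,0]>560)&(P[...,0]<660)&(P[...,1]>-30)&(P[...,1]<215);t=P[m]
    r=cv2.minAreaRect(t[:,:2].astype(np.float32));print(n,"top",m.sum(),r,t[:,1].min(),t[:,1].max(),np.percentile(t[:,2],[5,50,95]))
    v=cv2.fitLine(t[:,:2].astype(np.float32),cv2.DIST_HUBER,0,.01,.01).ravel();print(" line",v,np.degrees(np.arctan2(-v[0]*np.sign(v[1]),abs(v[1]))))
    m=ok&(P[...,2]>30)&(P[...,2]<185)&(P[...,0]>570)&(P[...,0]<622)&(P[...,1]>-20)&(P[...,1]<205)
    q=P[m];print(" face pts",len(q))
    if len(q)>50:
        g=least_squares(lambda k:q[:,0]-k[0]-k[1]*(q[:,1]-90)-k[2]*(q[:,2]-100),[605,0,0],loss="soft_l1",f_scale=1).x
        print(" face x=",g); res=q[:,0]-g[0]-g[1]*(q[:,1]-90)-g[2]*(q[:,2]-100)
        pr=q[(res<-5)&(res>-16)];vu=np.argwhere(m)[(res<-5)&(res>-16)]
        for p,w_,rr in zip(pr,vu,res[(res<-5)&(res>-16)]):
            if abs(p[1]-90)<30 and p[2]>135:print("  scr",w_[::-1],p.round(1),rr.round(1))
# grip
P=cloud("side",s["d"]);v,u=np.mgrid[0:400,0:640]
m=(s["im"].max(2)<60)&(P[...,2]>60)&(P[...,2]<125)&(P[...,0]>430)&(P[...,0]<500)&(P[...,1]>-150)&(P[...,1]<-85);q=P[m]
print("grip",m.sum(),q.mean(0),q.min(0),q.max(0),cv2.minAreaRect(q[:,:2].astype(np.float32)))
P=cloud("top",a["d"]);m=(P[...,2]>85)&(P[...,2]<135)&(P[...,0]>430)&(P[...,0]<545)&(P[...,1]>-170)&(P[...,1]<-45)
for z0,z1,x1 in((100,125,490),):
    k=m&(P[...,2]<z1)&(P[...,2]>z0)&(P[...,0]<x1);q=P[k];print("grip top",len(q),q.mean(0),q.min(0),q.max(0),cv2.minAreaRect(q[:,:2].astype(np.float32)))
cv2.imwrite("pics/crop2.png",np.hstack([cv2.resize(s["im"][160:260,335:400],(390,600),interpolation=2),cv2.resize(a["im"][140:190,300:340],(400,600),interpolation=2)]))
E
```

```text
top top 244 ((611.3201904296875, 91.70719909667969), (197.45098876953125, 12.825021743774414), 88.12693786621094) -6.987502953905704 190.49837518715293 [189.3142381  194.56075189 199.89321953]
 line [4.0988360e-02 9.9915963e-01 6.1086279e+02 9.3203056e+01] -2.3491182
 face pts 692
 face x= [ 6.06680222e+02  3.75128187e-02 -2.46771000e-03]
  scr [321 171] [601.6  93.5 158.8] -5.1
  scr [319 172] [600.3  99.5 150.7] -6.6
  scr [320 172] [598.4  96.5 159.2] -8.4
  scr [321 172] [599.1  93.5 155.8] -7.5
  scr [322 172] [599.8  90.5 152.8] -6.8
  scr [323 172] [599.   87.5 156.2] -7.4
  scr [319 173] [597.1  99.6 151.3] -9.8
  scr [320 173] [595.6  96.5 157.9] -11.2
  scr [321 173] [595.1  93.5 160.3] -11.6
  scr [322 173] [596.1  90.5 155.5] -10.5
  scr [323 173] [596.3  87.5 154.7] -10.2
side top 162 ((611.12451171875, 88.28034210205078), (200.2161407470703, 11.137555122375488), 87.8587875366211) -11.655184117312501 188.44509179108672 [188.78032546 194.5120969  196.04595905]
 line [3.6496237e-02 9.9933380e-01 6.0888641e+02 7.6753502e+01] -2.0915446
 face pts 1175
 face x= [ 6.06952215e+
[... 404 characters left out ...]
10.1
  scr [354 197] [596.7  83.8 154.1] -10.0
  scr [355 197] [600.2  86.4 152.6] -6.7
  scr [353 198] [596.4  92.3 147.6] -10.6
  scr [354 198] [597.6  86.7 149.9] -9.3
  scr [355 198] [600.1  85.9 149.9] -6.8
grip 313 [ 461.53706563 -119.4495811    92.2072089 ] [ 448.26461003 -124.66448851   60.10215331] [ 477.21226612 -111.91277319  121.24082811] ((462.920166015625, -118.0182876586914), (29.377647399902344, 11.237226486206055), 5.3241095542907715)
grip top 43 [ 462.24570483 -110.7358548   115.65533252] [ 448.14715    -119.16235964  100.53240916] [ 478.78992674 -103.1300494   123.7813121 ] ((463.09912109375, -111.48185729980469), (29.42253303527832, 12.259862899780273), 21.33488655090332)
```

View pics/crop2.png

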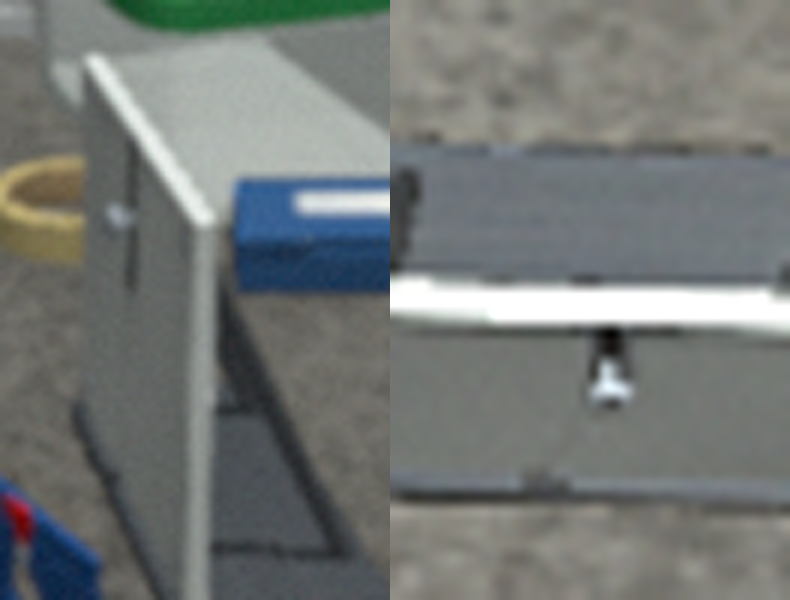

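The screw is at about (607 face, 90, 154). The panel's yaw is about -2.1°. The grip is at (463.5, -115) with yaw about 18°. Both views agree to within 3 mm, and the heights match the text. I'll move above the grip now.

Emit:
servo_tool --steps '[[[0.388, -0.296, 0.04], [0, 0, -3.8], 0], [[0.388, -0.296, 0.04], [0, 0, 3.8], 0], [[0.388, -0.296, 0.04], [0, 0, 3.8], 0], [[0.388, -0.296, 0.04], [0, 0, 3.8], 0], [[0.388, -0.296, 0.04], [0, 0, 3.8], 0], [[0.388, -0.296, 0.04], [0, 0, 3.8], 0], [[0.388, -0.296, 0.04], [0, 0, 3.8], 0], [[0.388, -0.296, 0.04], [0, 0, 3.8], 0], [[0.388, -0.296, 0.04], [0, 0, 3.8], 0], [[0.388, -0.296, 0.04], [0, 0, 3.8], 0], [[0.388, -0.296, 0.04], [0, 0, 3.8], 0], [[0.388, -0.296, 0.04], [0, 0, 3.8], 0]]' --squeeze 80

```text
time: 2.2
ee_pos: [464.0, -114.5, 191.2]
tool_rot: [0.988, 0.157, -0.0, 0.0]
wrist_force: [0.4, -0.9, -0.2]
gripper_width: 85.5
gripper_force: 0.0
```

Emit:
servo_tool --steps '[[[0, 0, 0.05], [0, 0, 0], 0], [[0, 0, 0.1], [0, 0, 0], 0], [[0, 0, 0.11], [0, 0, 0], 0], [[0, 0, 0.11], [0, 0, 0], 0.5], [[0, 0, 0.11], [0, 0, 0], 1], [[0, 0, 0.11], [0, 0, 0], 1], [[0, 0, 0.11], [0, 0, 0], 1], [[0, 0, 0.11], [0, 0, 0], 1], [[0, 0, 0.11], [0, 0, 0], 1], [[0, 0, 0.11], [0, 0, 0], 1], [[0, 0, 0.11], [0, 0, 0], 1], [[0, 0, 0.11], [0, 0, 0], 1]]' --squeeze 80

```text
time: 3.4
ee_pos: [464.0, -115.3, 81.9]
tool_rot: [0.988, 0.156, 0.0, 0.0]
wrist_force: [-1.7, 1.0, 5.6]
gripper_width: 11.2
gripper_force: 80.5
```

Emit:
servo_tool --steps '[[[0, 0, -0.02], [0, 0, 0], 1], [[0, 0, -0.04], [0, 0, 0], 1], [[0, 0, -0.061], [0, 0, 0], 1], [[0, 0, -0.061], [0, 0, 0], 1], [[0.024, 0.008, -0.061], [0, 0, 4], 1], [[0.048, 0.015, -0.061], [0, 0, 8], 1], [[0.055, -0.005, -0.061], [0, 0, 12], 1], [[0.062, -0.03, -0.061], [0, 0, 16], 1], [[0.07, -0.06, -0.061], [0, 0, 20.1], 1], [[0.08, -0.1, -0.061], [0, 0, 20.1], 1], [[0.096, -0.14, -0.061], [0, 0, 20.1], 1], [[0.112, -0.183, -0.061], [0, 0, 20.1], 1]]'

```text
time: 4.6
ee_pos: [513.0, 94.6, 140.6]
tool_rot: [1.0, -0.019, -0.001, 0.0]
wrist_force: [0.2, -0.5, -1.7]
gripper_width: 10.9
gripper_force: 79.2
```

```bash
python3 - <<'E'
from h import *
print(sense()["ee_pos"],sense()["wrist_force"],sense()["time"])
F={}
for n in("side","top"):
    im,d=grab_frame(n);F[n]=(im,d);P=cloud(n,d);hsv=cv2.cvtColor(im,cv2.COLOR_BGR2HSV)
    m=(cv2.inRange(hsv,(100,100,30),(130,255,255))>0)&(d>0)&(P[...,0]>440)&(P[...,0]<600)&(P[...,1]>0)&(P[...,1]<180)&(P[...,2]<215)
    p=P[m];print(n,len(p),np.percentile(p,[1,99],axis=0).round(1))
    hi=p[p[:,2]>120]
    if len(hi)>10:
        v=cv2.fitLine(hi[:,:2].astype(np.float32),cv2.DIST_HUBER,0,.01,.01).ravel();print(" plate",len(hi),v,np.degrees(np.arctan2(-v[0]*np.sign(v[1]),abs(v[1]))),np.percentile(hi,[1,99],axis=0).round(1))
    print([(np.round(np.array(r["at"])*[640,400],1),round(r["score"],2)) for r in mark_of(n,"keyhole")][:4])
a=cv2.resize(F["side"][0][150:290,300:420],(514,600),interpolation=2)
cv2.imwrite("pics/s2.png",a)
E
```

```text
[512.95835803  94.63113037 140.60591101] [ 0.24046213 -0.51694175 -1.7273023 ] 4.6
side 1032 [[487.9  42.9   0.6]
 [563.5 145.2 184.1]]
 plate 156 [3.9685987e-02 9.9921221e-01 5.6122742e+02 8.3523598e+01] -2.2744367 [[524.6  43.6 121.3]
 [564.5 132.8 188.8]]
[(array([342.1, 196.1]), 0.81), (array([306.2, 303.5]), 0.74), (array([280.5, 241.3]), 0.7)]
top 264 [[487.3  54.1  54. ]
 [522.2 146.8 142.1]]
[(array([429.9, 236.5]), 0.89), (array([351.6, 242.2]), 0.73)]
```

View pics/s2.png

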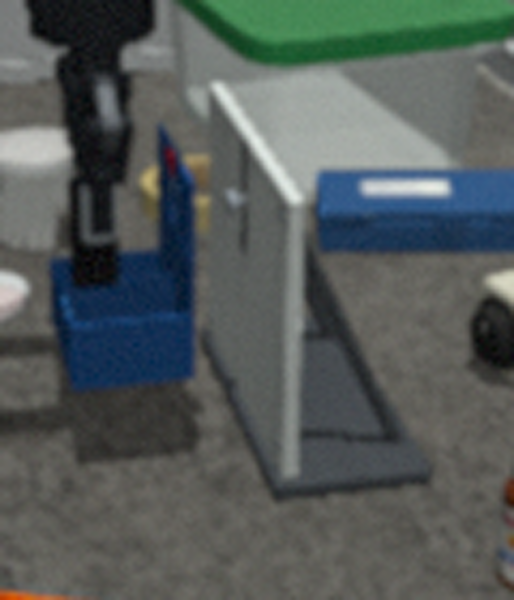

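The caddy is held upright and square to the panel, with its rear face about 41 mm away. The screw is at crop (235,195). I'll approach at the measured screw height.

Emit:
servo_tool --steps '[[[0.01, 0.001, -0.0025], [0, 0, 0], 1], [[0.02, 0.001, -0.0025], [0, 0, 0], 1], [[0.025, 0.001, -0.0025], [0, 0, 0], 1], [[0.027, 0.001, -0.0025], [0, 0, 0], 1], [[0.028, 0.001, -0.0025], [0, 0, 0], 1], [[0.029, 0.001, -0.0025], [0, 0, 0], 1], [[0.03, 0.001, -0.0025], [0, 0, 0], 1], [[0.031, 0.001, -0.0025], [0, 0, 0], 1], [[0.032, 0.001, -0.0025], [0, 0, 0], 1]]'

```text
time: 5.7
ee_pos: [545.9, 91.2, 144.9]
tool_rot: [1.0, -0.019, 0.0, -0.0]
wrist_force: [1.0, -0.5, -2.7]
gripper_width: 10.9
gripper_force: 79.6
```

Emit:
servo_tool --steps '[[[0, -0.001, 0.0015], [0, 0, 0], 1], [[0.001, -0.001, 0.0015], [0, 0, 0], 1], [[0.002, -0.001, 0.0015], [0, 0, 0], 1], [[0.003, -0.001, 0.0015], [0, 0, 0], 1], [[0.003, -0.001, 0.0015], [0, 0, 0], 1]]'

```text
time: 6.2
ee_pos: [549.1, 92.0, 143.3]
tool_rot: [1.0, -0.019, 0.0, 0.0]
wrist_force: [0.4, 0.2, -2.8]
gripper_width: 11.1
gripper_force: 79.6
```

Emit:
servo_tool --steps '[[[0.001, 0, 0], [0, 0, 0], 1], [[0.002, 0, 0], [0, 0, 0], 1], [[0.003, 0, 0], [0, 0, 0], 1], [[0.003, 0, 0], [0, 0, 0], 1]]'

```text
time: 6.6
ee_pos: [552.0, 91.9, 143.3]
tool_rot: [1.0, -0.019, 0.0, -0.0]
wrist_force: [0.2, 0.1, -2.6]
gripper_width: 11.4
gripper_force: 79.6
```

Emit:
servo_tool --steps '[[[0.0005, 0, 0], [0, 0, 0], 1], [[0.001, 0, 0], [0, 0, 0], 1], [[0.0015, 0, 0], [0, 0, 0], 1], [[0.0015, 0, 0], [0, 0, 0], 1]]'

```text
time: 7.0
ee_pos: [553.5, 91.9, 143.3]
tool_rot: [1.0, -0.019, 0.0, -0.0]
wrist_force: [-1.1, 0.2, -1.4]
gripper_width: 11.4
gripper_force: 79.6
```

Emit:
servo_tool --steps '[[[0.0005, 0, 0], [0, 0, 0], 1], [[0.001, 0, 0], [0, 0, 0], 1], [[0.001, 0, 0], [0, 0, 0], 1]]'

```text
time: 7.3
ee_pos: [554.1, 91.9, 143.2]
tool_rot: [1.0, -0.019, -0.0, -0.0]
wrist_force: [-1.5, 0.5, -1.9]
gripper_width: 11.2
gripper_force: 79.9
```

Emit:
servo_tool --steps '[[[0, 0, 0.002], [0, 0, 0], 1], [[0, 0, 0.004], [0, 0, 0], 1], [[0, 0, 0.006], [0, 0, 0], 1], [[0, 0, 0.008], [0, 0, 0], 1], [[0, 0, 0.008], [0, 0, 0], 1]]'

```text
time: 7.8
ee_pos: [554.2, 91.9, 135.1]
tool_rot: [1.0, -0.019, -0.0, -0.0]
wrist_force: [-3.0, 0.8, -1.7]
gripper_width: 11.0
gripper_force: 79.7
```

Emit:
servo_tool --steps '[[[0, 0, 0.002], [0, 0, 0], 1], [[0, 0, 0.004], [0, 0, 0], 1], [[0, 0, 0.005], [0, 0, 0], 1], [[0, 0, 0.006], [0, 0, 0], 1], [[0, 0, 0.007], [0, 0, 0], 1], [[0, 0, 0.007], [0, 0, 0], 1]]'

```text
time: 8.4
ee_pos: [554.0, 94.1, 128.5]
tool_rot: [1.0, -0.018, -0.0, -0.002]
wrist_force: [-3.7, 9.5, 0.4]
gripper_width: 11.1
gripper_force: 80.0
```

Emit:
servo_tool --steps '[[[0, -0.001, 0], [0, 0, 0], 1], [[0, -0.002, 0], [0, 0, 0], 1], [[0, -0.002, 0], [0, 0, 0], 1]]'

```text
time: 8.7
ee_pos: [554.1, 94.9, 128.1]
tool_rot: [1.0, -0.018, -0.0, -0.001]
wrist_force: [-3.5, 5.0, -0.3]
gripper_width: 11.1
gripper_force: 80.0
```

Emit:
servo_tool --steps '[[[0, -0.001, 0.001], [0, 0, 0], 1], [[0, -0.001, 0.002], [0, 0, 0], 1], [[0, -0.001, 0.003], [0, 0, 0], 1], [[0, -0.001, 0.004], [0, 0, 0], 1], [[0, -0.001, 0.004], [0, 0, 0], 1]]'

```text
time: 9.2
ee_pos: [554.3, 94.7, 124.0]
tool_rot: [1.0, -0.019, -0.0, 0.0]
wrist_force: [-4.2, 0.3, -0.5]
gripper_width: 11.0
gripper_force: 79.9
```

Emit:
servo_tool --steps '[[[0, 0, 0.001], [0, 0, 0], 1], [[0, 0, 0.002], [0, 0, 0], 1], [[0, 0, 0.003], [0, 0, 0], 1], [[0, 0, 0.003], [0, 0, 0], 1]]'

```text
time: 9.6
ee_pos: [554.3, 94.7, 121.1]
tool_rot: [1.0, -0.019, -0.0, 0.0]
wrist_force: [-4.4, 0.8, -0.8]
gripper_width: 10.9
gripper_force: 79.8
```

```bash
python3 - <<'E'
from h import *
s=sense();print(s["ee_pos"],s["wrist_force"],s["time"])
im,d=grab_frame("side")
cv2.imwrite("pics/s3.png",cv2.resize(im[150:270,310:410],(500,600),interpolation=2))
E
```

```text
[554.27984008  94.68608174 121.06145531] [-4.41496825  0.80204479 -0.75729278] 9.6
```

View pics/s3.png

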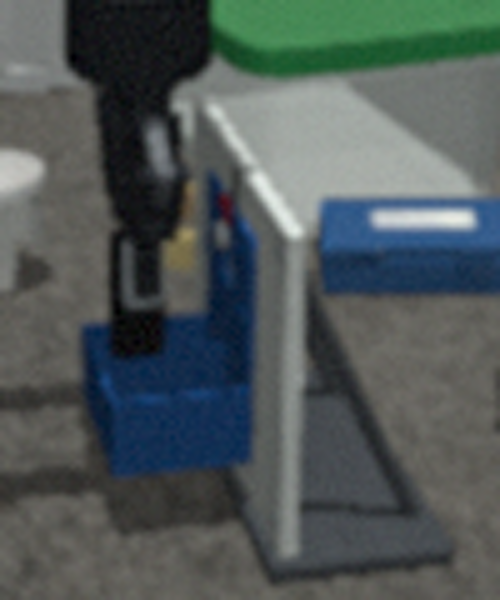

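The plate lies on the panel. The bright screw head shows in the slot at crop (220,235), just below the red flag. I'll go on down to the stop.

Emit:
servo_tool --steps '[[[0, 0, 0.001], [0, 0, 0], 1], [[0, 0, 0.002], [0, 0, 0], 1], [[0, 0, 0.003], [0, 0, 0], 1], [[0, 0, 0.003], [0, 0, 0], 1]]'

```text
time: 10.05
ee_pos: [554.3, 94.7, 118.9]
tool_rot: [1.0, -0.019, -0.0, 0.0]
wrist_force: [-7.3, 1.0, 4.8]
gripper_width: 10.9
gripper_force: 81.0
```

Emit:
servo_tool --steps '[[[0, 0, 0.0005], [0, 0, 0], 1], [[0, 0, 0.001], [0, 0, 0], 1], [[0, 0, 0.001], [0, 0, 0], 1]]'

```text
time: 10.35
ee_pos: [554.3, 94.7, 118.8]
tool_rot: [1.0, -0.019, -0.0, 0.0]
wrist_force: [-10.5, -0.1, 11.5]
gripper_width: 11.1
gripper_force: 81.8
```

```bash
python3 - <<'E'
from h import *
im,d=grab_frame("side")
cv2.imwrite("pics/s4.png",cv2.resize(im[175:220,330:380],(660,594),interpolation=2))
E
```

```text
(no output)
```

View pics/s4.png

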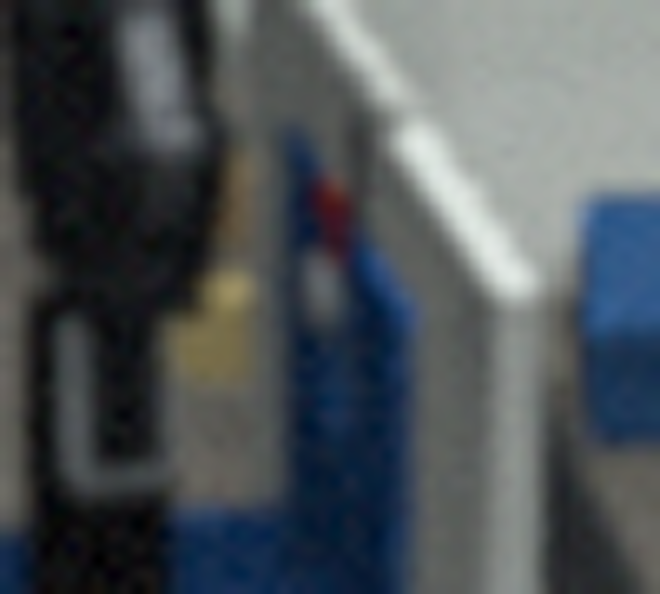

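The stop is firm: force rose from 5 to 11 N over 0.1 mm. The head, at crop (320,285), sits right under the raised flag at (332,210). I'll unload, open and withdraw upwards.

Emit:
servo_tool --steps '[[[0, 0, -0.001], [0, 0, 0], 1], [[-0.0003, 0, -0.0015], [0, 0, 0], 1], [[-0.0003, 0, -0.0015], [0, 0, 0], 1]]'

```text
time: 10.7
ee_pos: [554.3, 94.7, 119.1]
tool_rot: [1.0, -0.019, 0.0, 0.0]
wrist_force: [-4.8, 0.6, 2.7]
gripper_width: 10.9
gripper_force: 80.1
```

Emit:
servo_tool --steps '[[[-0.0005, 0, 0], [0, 0, 0], 0.9], [[-0.001, 0, 0], [0, 0, 0], 0.8], [[-0.001, 0, 0], [0, 0, 0], 0.6], [[-0.001, 0, 0], [0, 0, 0], 0.3], [[-0.001, 0, 0], [0, 0, 0], 0], [[-0.001, 0, 0], [0, 0, 0], 0], [[-0.001, 0, 0], [0, 0, 0], 0], [[-0.001, 0, -0.02], [0, 0, 0], 0], [[-0.001, 0, -0.06], [0, 0, 0], 0], [[-0.001, 0, -0.1], [0, 0, 0], 0], [[-0.03, 0, -0.13], [0, 0, 0], 0], [[-0.03, 0, -0.13], [0, 0, 0], 0]]'

```text
time: 11.9
ee_pos: [525.0, 96.3, 254.1]
tool_rot: [1.0, -0.018, 0.004, 0.0]
wrist_force: [0.3, -0.2, 0.3]
gripper_width: 85.5
gripper_force: 0.0
```

```bash
python3 - <<'E'
from h import *
s=sense();print(s["ee_pos"],s["wrist_force"],s["time"],s["gripper_width"])
F=[]
for n in("side","top"):
    im,d=grab_frame(n);P=cloud(n,d);hsv=cv2.cvtColor(im,cv2.COLOR_BGR2HSV)
    m=(cv2.inRange(hsv,(100,100,30),(130,255,255))>0)&(d>0)&(P[...,0]>500)&(P[...,0]<612)&(P[...,1]>20)&(P[...,1]<160)&(P[...,2]<215)
    p=P[m];print(n,len(p),np.percentile(p,[1,50,99],axis=0).round(1).tolist())
    F.append(im[165:275,310:400] if n=="side" else im[140:230,280:380])
cv2.imwrite("pics/end.png",np.hstack([cv2.resize(f,(390,480),interpolation=2) for f in F]))
E
```

```text
[525.04093653  96.31318125 254.08170484] [ 0.29499734 -0.24235436  0.34146224] 11.9 85.50028885971018
side 1081 [[529.5, 42.4, 13.4], [577.8, 70.6, 73.3], [605.2, 140.5, 167.8]]
top 219 [[528.9, 49.9, 32.5], [542.9, 97.2, 44.8], [562.2, 141.5, 86.7]]
```

View pics/end.png

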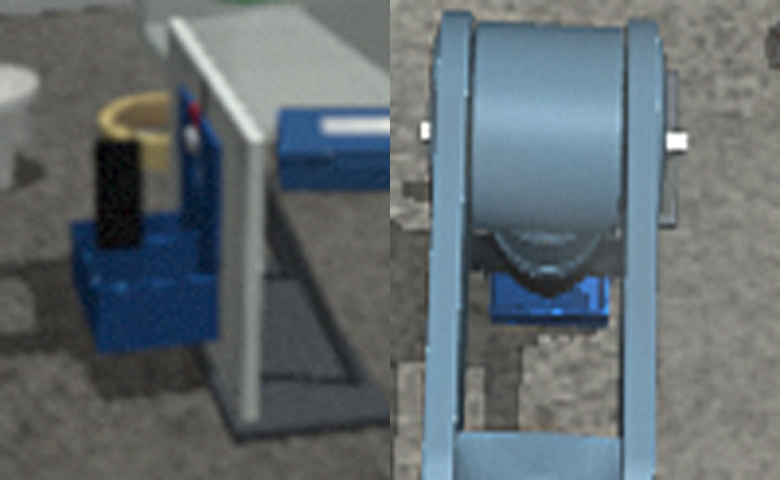

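The caddy hangs by itself, flush and upright on the panel. The head is under the raised flag, and the gripper is clear. I'll hand in.

```bash
python3 -c "
from cell import *
print(hand_in())"
```

```text
the job is handed in; nothing more can be done
None
```

The blue caddy hangs by itself on the panel's screw, fully home in the slot with the red flag raised and the gripper clear of it; I handed the job in at about 12 s on the robot's clock, and no verdict came back.

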